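Reject the lopsided rotor on the knife-edge balance

TASK

One of the two black rotors with blue caps and an aluminium hub has an off-centre mass, and they look alike. Before rejecting either, try one on the white pan of the knife-edge balance: set it down centred, its arms along the pan's length, and let go to see whether the pan stays level or tips. Finish with the lopsided rotor lying flat in the red tray and the sound one left on the pan, centred, in line and level.

Things in the scene. Friction and masses are not known exactly. Their poses are not given: they have to be found in the camera images.
- rotor_a_centre (a point): Centre of rotor A: two-armed, 164 mm long, 0.2 kg (0.3 kg if lopsided), lying flat. Round aluminium hub, 36 mm diameter, 44 mm tall; narrow black links to two black end cups with blue caps, 40 mm diameter, 33 mm high, 62 mm from the hub's axis. The point is on the hub's axis, 22 mm above the flat underside; y runs along the arms, z up; both x sides of the hub are free for fingers.
- rotor_b_centre (a point): Centre of rotor B: two-armed, 164 mm long, 0.2 kg (0.3 kg if lopsided), lying flat. Round aluminium hub, 36 mm diameter, 44 mm tall; narrow black links to two black end cups with blue caps, 40 mm diameter, 33 mm high, 62 mm from the hub's axis. The point is on the hub's axis, 22 mm above the flat underside; y runs along the arms, z up; both x sides of the hub are free for fingers.
- pan_top (a point): Centre of the top of the white balance pan, 60 mm (x) by 120 mm (y), 72 mm above the table; y is its length, z square to it. It rocks about a knife edge along x, 12 mm below the point. Empty, it is sprung level. A sound rotor leaves it within 3 degrees (about 0.3 degrees per mm off centre along y); a lopsided one tips it in a second to its stop, 11.5 degrees, and stays lying on it. Fixed stand, 100 by 150 mm.
- tray: Red open reject tray fixed to the table, 150 mm along x, 230 mm along y, 30 mm high, walls and floor 4 mm. Origin at the centre of its underside, z up. A rotor fits flat with its arms roughly along y.
There are look-alikes about, which are no part of the job. What is shaped like the part that bears rotor_b_centre but orange is not meant.

How it is judged:
By the outcome, as a careful person would: the job done as asked, in the order asked, and still so for the second after the job is handed in, with the robot touching nothing.
It also fails if it takes over 72 s, if anything falls off the work surface, if the arm or the gripper's body presses on something with over 40 N, if the wrist force passes 120 N, or if a joint passes its speed limit or range.

ROBOT

A 7-joint arm with a two-finger parallel gripper is mounted at the origin on the work surface. World frame = base frame: x ahead of the robot, y to its left, z up, the work surface at z = 0. Lengths are in m, angles in rad, forces in N, time in s.
With the tool pointing down it reaches from about 0.425 to 0.975 m from the base axis. Payload 16.7 kg.
Tool frame: the origin (TCP) lies on the centre line of the jaws, within the pads' length; the fingertips stand 8 mm ahead of it and the grasp point (between the pads) lies 11 mm behind it (tip_reach is the distance from the TCP to the fingertips, in m); z points along the fingers, y is the direction in which the jaws open and shut (so a half turn about z gives the same grasp; the last joint's range is limited). The gripper opens to 85 mm and grips with 20 to 120 N. Pads are 22 mm wide; open, the fingers measure 114 mm over their backs; the gripper's body (76 mm by 85 mm) begins 54 mm behind the grasp point. The pads swing forward as they close: fully open they stand 13 mm farther back than shut.
Start: joints at [1.046, 0.426, 0.074, 1.606, -0.034, 1.111, -0.067], TCP at [0.247, -0.628, 0.211] pointing down, gripper open.
Joint ranges: [-2.85, 2.85], [-0.5, 2.14], [-1.23, 1.37], [0.21, 2.46], [-1.02, 4.16], [0.16, 2.05], [-2.73, 2.73]. Speed limits (rad/s): [1.89, 1.89, 2.39, 2.39, 3.01, 3.01, 3.01].

INTERFACE

Orientations are given as [roll, pitch, yaw] about the fixed x, y, z axes, in that order (R = Rz(yaw) Ry(pitch) Rx(roll)).
In Python, from station import goto, line_to, movej, command_gripper, sleep, ik, get_obs, snapshot, camera_info, Unreachable, close_job, tip_reach gives the robot as it stands. Calls block until the motion is done:
- goto(position, orientation): joint-space move of the TCP to a pose.
- line_to(position, orientation=None, vel=0.15): straight line of the TCP; orientation=None keeps the orientation; vel is the mean speed in m/s.
- movej(angles): joint-space move.
- command_gripper(opening, newtons=None): finger opening in m; newtons is the grip in N (None keeps the last); returns when the fingers have stopped.
- sleep(seconds).
- ik(position, orientation): joint angles nearest the present ones, or None.
- get_obs(): the state.
- snapshot(name): name is "side" or "top"; returns the picture (420x560x3 uint8, red, green, blue); there is no depth.
- camera_info(name): a dict with "K" (3x3 intrinsics, pixels), "dist_coeffs" ([k1, k2, p1, p2, k3] as OpenCV has them; the pictures are not rectified), "R" (3x3) and "t" (3): a world point X has camera coordinates R X + t. Camera axes: x right, y down, z forward; pixel columns grow to the right and rows downward; lengths in m; the calibration is good to about 2 mm. A picture is of the moment at which its call begins. camera_info takes no time and is no camera call.
A pose or a line that the arm cannot do raises Unreachable and nothing moves.
- close_job(): hands the job in, once; it reports no verdict.
The state is a dict: "time_s": time; "joint_positions": joint angles; "qd": joint speeds; "joint_torque": joint torques, N m; "tcp_pos": TCP position; "ee_rot": TCP orientation; "ft_force": force on the tool from outside, world axes, zero at the start; "moment": the same for the moment, N m; "grip_width": finger opening in m.
Only numpy, scipy, OpenCV 4.12 (cv2) and the standard library are available. Lean on these libraries where they do the work, as an engineer would, in place of code of your own. Each camera call takes 0.05 s, during which the arm holds its last target. There are 200 camera calls.

## Working session

There is one attempt and no reset: what is moved stays moved. The work goes in short steps, each a Python script; the robot and the scene stay as the last script left them, time stands still between calls to the robot, and variables do not carry over. Pictures are saved under pics/ and viewed, about 8 in all and at most 12, crops included, and the job is handed in when it is done.

```bash
mkdir -p pics; ls; python3 - <<'E'
from station import *
import cv2,numpy as np
for n in("top","side"):
    im=snapshot(n); cv2.imwrite(f"pics/{n}0.png",cv2.resize(im[:,:,::-1],(800,600),interpolation=cv2.INTER_CUBIC))
    np.save(f"pics/{n}0.npy",im)
    c=camera_info(n); print(n,np.round(-c["R"].T@c["t"],3),np.round(c["R"],2).tolist(),np.round(c["K"],1).tolist(),c["dist_coeffs"])
o=get_obs();print(o)
E
```

```text
pics
top [ 0.311 -0.036  1.297] [[0.0, -1.0, -0.01], [-0.99, -0.0, -0.1], [0.1, 0.01, -0.99]] [[497.5, 0.0, 285.0], [0.0, 497.5, 201.5], [0.0, 0.0, 1.0]] [-0.00735534  0.          0.          0.          0.        ]
side [-0.045  0.596  0.704] [[-0.81, -0.59, -0.01], [-0.37, 0.52, -0.77], [0.45, -0.62, -0.64]] [[468.3, 0.0, 279.9], [0.0, 468.3, 206.4], [0.0, 0.0, 1.0]] [-0.02635917  0.          0.          0.          0.        ]
{'time_s': 0.1, 'joint_positions': array([ 1.04649013,  0.42665223,  0.0738675 ,  1.60653283, -0.03408777,
        1.11081756, -0.06710679]), 'qd': array([ 6.28106039e-04, -1.59784914e-03, -7.00585651e-04, -1.12921064e-03,
       -3.20920875e-04, -4.76893444e-05,  5.66276769e-04]), 'joint_torque': array([ 6.58493052e-03, -9.51519227e+01,  3.77035975e+00, -4.64407790e+01,
        1.96238898e-02,  6.39175603e-03,  1.04843114e-04]), 'tcp_pos': array([ 0.2469313 , -0.62779159,  0.21039706]), 'ee_rot': array([-3.14044624e+00,  9.61510563e-05,  3.74760377e-01]), 'ft_force': array([-0.51183694, -0.41021015, -0.67825449]), 'moment': array([ 0.01441818, -0.03829868,  0.00996021]), 'grip_width': 0.08517851817329222}
```

View pics/top0.png

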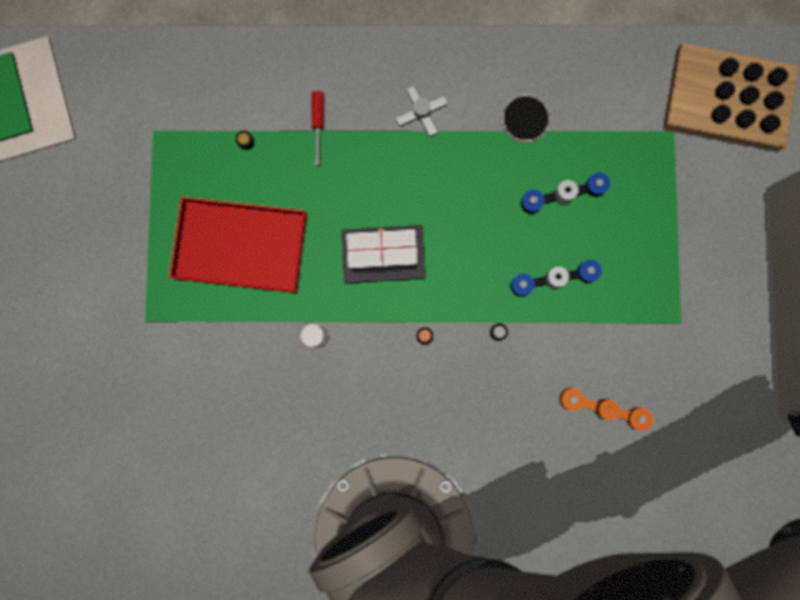

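View pics/side0.png

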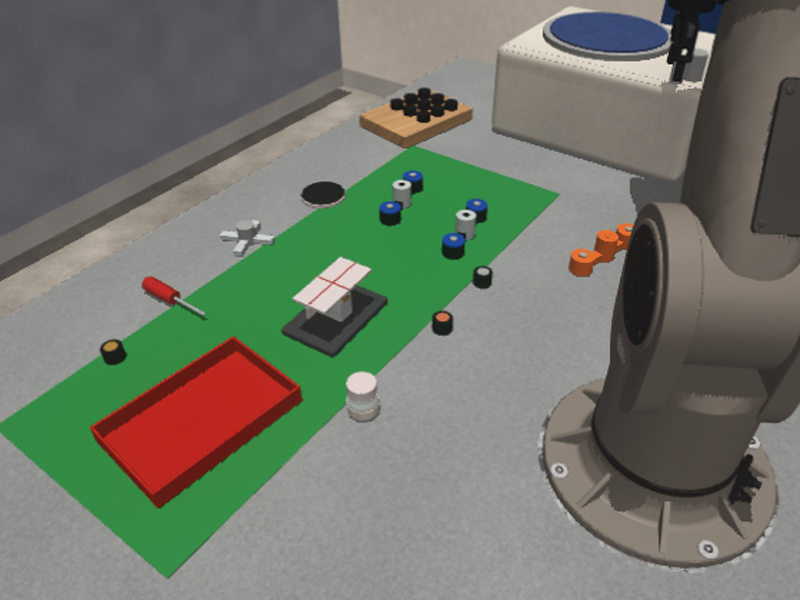

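Top view (800×600): the candidates are the black/blue rotors with hubs at (568,190) and (558,276). The orange look-alike at (610,409), the grey cross part at (422,107) and the loose caps are excluded. The pan is at (382,249) and the tray at (239,245). Next I measure them and check with a crop.

```bash
cat > h.py <<'E'
import numpy as np,cv2
from station import *
def ray(n,px):
    c=camera_info(n); d=c["dist_coeffs"]
    u=cv2.undistortPoints(np.array(px,float).reshape(-1,1,2),np.array(c["K"]),np.array(d)).reshape(-1,2)
    R=np.array(c["R"]); return -R.T@np.array(c["t"]), np.c_[u,np.ones(len(u))]@R
def plane(n,px,z):
    o,d=ray(n,px); return o+d*((z-o[2])/d[:,2])[:,None]
def tri(pt,ps):
    (o1,d1),(o2,d2)=ray("top",[pt]),ray("side",[ps]); A=np.c_[d1[0],-d2[0]]
    s=np.linalg.lstsq(A,o2-o1,rcond=None)[0]; a,b=o1+s[0]*d1[0],o2+s[1]*d2[0]; return (a+b)/2,np.linalg.norm(a-b)
def blobs(mask,amin):
    n,l,s,c=cv2.connectedComponentsWithStats(mask.astype(np.uint8)); return [(c[i],s[i,4],l==i) for i in range(1,n) if s[i,4]>=amin]
def blue(im):
    h=cv2.cvtColor(im,cv2.COLOR_RGB2HSV); return (abs(h[...,0].astype(int)-112)<12)&(h[...,1]>120)&(h[...,2]>60)
def red(im):
    h=cv2.cvtColor(im,cv2.COLOR_RGB2HSV); return ((h[...,0]<6)|(h[...,0]>174))&(h[...,1]>150)&(h[...,2]>50)
def white(im):
    h=cv2.cvtColor(im,cv2.COLOR_RGB2HSV); return (h[...,1]<60)&(h[...,2]>170)
def rect(m):
    return cv2.minAreaRect(np.argwhere(m)[:,::-1].astype(np.float32))
E
python3 - <<'E'
from h import *
for n in("top","side"):
    im=np.load(f"pics/{n}0.npy")
    for nm,m,z,a in(("blue",blue(im),.033,25),("red",red(im),.03,1500),("white",cv2.morphologyEx(white(im).astype(np.uint8),cv2.MORPH_CLOSE,np.ones((7,7))),.072,60)):
        for c,s,l in blobs(m,a):
            b=rect(l); P=plane(n,cv2.boxPoints(b),z)
            print(n,nm,np.round(c,1),s,plane(n,[c],z)[0].round(4),*( [P[:,:2].round(3).tolist()] if nm!="blue" else []))
im=np.load("pics/top0.npy"); cv2.imwrite("pics/crop1.png",cv2.resize(im[105:225,230:440,::-1],None,fx=3.8,fy=3.8,interpolation=cv2.INTER_CUBIC))
E
```

```text
top blue [418.3 128.2] 153 [ 0.6297 -0.3652  0.033 ]
top blue [372.9 140.2] 162 [ 0.5978 -0.2474  0.033 ]
top blue [412.4 189.2] 162 [ 0.4704 -0.3464  0.033 ]
top blue [365.7 199. ] 165 [ 0.4451 -0.2269  0.033 ]
top red [166.6 171.2] 4952 [0.5162 0.2851 0.03  ] [[0.456, 0.407], [0.604, 0.395], [0.577, 0.164], [0.43, 0.178]]
top white [27.5 70.2] 1996 [0.7705 0.6402 0.072 ] [[0.85, 0.766], [0.887, 0.635], [0.701, 0.575], [0.665, 0.704]]
top white [397.2 132.3] 113 [ 0.6091 -0.302   0.072 ] [[0.623, -0.289], [0.623, -0.317], [0.595, -0.316], [0.595, -0.289]]
top white [266.8 173.6] 1083 [0.5037 0.0241 0.072 ] [[0.529, 0.084], [0.537, -0.032], [0.479, -0.036], [0.471, 0.08]]
top white [390.6 193.2] 128 [ 0.4556 -0.2829  0.072 ] [[0.471, -0.269], [0.471, -0.296], [0.441, -0.296], [0.441, -0.269]]
top white [217.8 234.1] 180 [0.353  0.1436 0.072 ] [[0.37, 0.161], [0.37, 0.126], [0.336, 0.126], [0.336, 0.16]]
side blue [467.2   9.9] 95 [ 0.5492 -1.644   0.033 ]
side blue [497.2  13.3] 195 [ 0.4252 -1.6759  0.033 ]
side blue [426.2  22.1] 1616 [ 0.6359 -1.3825  0.033 ]
side blue [288.6 123.
[... 927 characters left out ...]
white [ 58.2 177.8] 620 [0.8787 0.2011 0.072 ] [[0.889, 0.264], [0.931, 0.121], [0.857, 0.142], [0.823, 0.277]]
side white [164.4 167.8] 97 [0.7062 0.0319 0.072 ] [[0.737, 0.043], [0.75, 0.008], [0.685, 0.024], [0.675, 0.057]]
side white [232.  198.6] 976 [0.502  0.0278 0.072 ] [[0.528, 0.084], [0.543, -0.063], [0.476, -0.034], [0.468, 0.105]]
side white [252.6 267.5] 262 [0.3416 0.1584 0.072 ] [[0.36, 0.173], [0.361, 0.133], [0.324, 0.144], [0.324, 0.182]]
side white [391.  328.7] 89 [0.0785 0.1334 0.072 ] [[0.089, 0.13], [0.076, 0.121], [0.068, 0.136], [0.081, 0.145]]
side white [495.6 384.2] 120 [-0.0877  0.1334  0.072 ] [[-0.077, 0.139], [-0.082, 0.122], [-0.099, 0.129], [-0.094, 0.146]]
```

View pics/crop1.png

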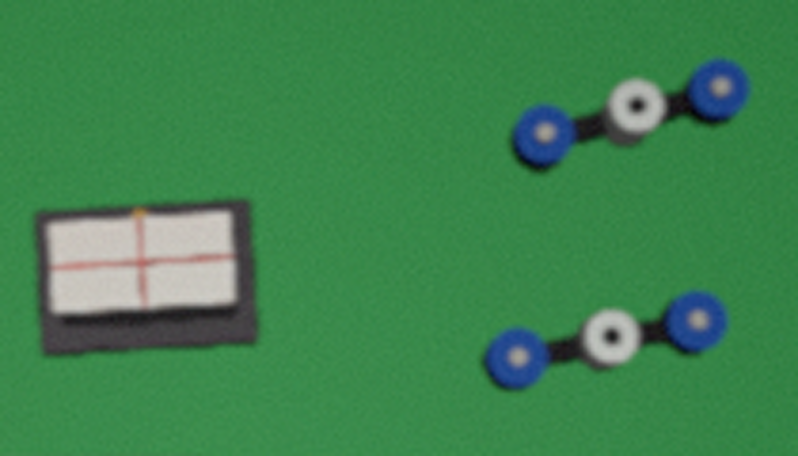

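Both rotors match the description (black arms, blue caps, aluminium hub), and the pan is level and empty. I'll lift the near rotor, weigh it roughly, and try it on the pan.

```bash
cat >> h.py <<'E'
R1=(.615,-.307,.264);R2=(.4585,-.2875,.209);PAN=(.5037,.0241,.069);TRAY=(.517,.286,-.116)
S=[1]  # sign of quarter turn
def ori(th,s): 
    y=th+s*np.pi/2; return [np.pi,0,(y+np.pi)%(2*np.pi)-np.pi]
def go(p,z,s): goto([p[0],p[1],z],ori(p[2],s))
def down(p,z,s,v=.12): line_to([p[0],p[1],z],ori(p[2],s),vel=v)
def st(t=""):
    o=get_obs(); print(t,round(o["time_s"],2),o["tcp_pos"].round(4),o["ee_rot"].round(3),"F",o["ft_force"].round(2),"M",o["moment"].round(3),"w",round(o["grip_width"],4))
E
python3 - <<'E'
from h import *
lim=np.array([[-2.85,2.85],[-.5,2.14],[-1.23,1.37],[.21,2.46],[-1.02,4.16],[.16,2.05],[-2.73,2.73]])
for s in(1,-1):
    for n,p in(("R1",R1),("R2",R2),("PAN",PAN),("TRAY",TRAY)):
        q=ik([p[0],p[1],.15],ori(p[2],s)); print(s,n,None if q is None else np.round(q,2), None if q is None else np.round(min((q-lim[:,0]).min(),(lim[:,1]-q).min()),2))
E
```

```text
1 R1 [ 0.61  0.52 -0.34  1.61  0.19  1.04  0.48] 0.85
1 R2 [ 0.74  0.3  -0.36  1.95  0.13  0.92  0.53] 0.51
1 PAN [ 0.35  0.27 -0.6   2.02  0.19  0.91 -0.29] 0.44
1 TRAY [ 0.16  0.56 -1.04  1.81  0.54  1.09 -1.19] 0.19
-1 R1 [ 0.2   0.51  0.24  1.64 -0.14  1.01 -2.39] 0.34
-1 R2 [ 0.27  0.28  0.21  1.98 -0.07  0.89 -2.42] 0.31
-1 PAN [-1.13  0.47  1.23  2.09 -0.55  0.96 -2.67] 0.06
-1 TRAY [ 0.16  0.55 -1.03  1.81  0.53  1.08  1.96] 0.2
```

```bash
python3 - <<'E'
from h import *
go(R2,.13,1); st("above")
down(R2,.022,1); command_gripper(0,60); st("gripped")
down(R2,.17,1,.15); sleep(.2); st("lifted")
go(PAN,.17,1); sleep(.1); st("abovepan")
for n in("top","side"):
    im=snapshot(n); np.save(f"pics/{n}1.npy",im)
a=np.load("pics/top1.npy");b=np.load("pics/side1.npy")
for n,im in(("top",a),("side",b)):
    for c,s,l in blobs(blue(im),25): print(n,c.round(1),s,plane(n,[c],.181)[0].round(4))
cv2.imwrite("pics/v3.png",np.hstack([cv2.resize(a[110:250,170:360,::-1],(400,295)),cv2.resize(b[80:290,130:350,::-1],(309,295))]))
E
```

```text
above 1.62 [ 0.4582 -0.2889  0.1301] [3.142e+00 1.000e-03 1.777e+00] F [ 0.89 -0.64  0.66] M [-0.055  0.045 -0.029] w 0.0856
gripped 3.38 [ 0.461  -0.288   0.0254] [3.138e+00 3.000e-03 1.780e+00] F [-10.25   8.73  59.23] M [ 2.144  1.561 -0.125] w 0.0152
lifted 4.71 [ 0.4582 -0.2873  0.1693] [-3.141e+00 -1.000e-03  1.780e+00] F [ 0.22  0.09 -0.51] M [ 0.007  0.005 -0.03 ] w 0.0004
abovepan 6.01 [0.5039 0.0227 0.1699] [-3.141  0.     1.638] F [ 0.07  0.2  -0.71] M [ 0.049 -0.029 -0.037] w 0.0001
top [418.3 128.2] 154 [ 0.5923 -0.3266  0.181 ]
top [372.9 140.2] 162 [ 0.5642 -0.2226  0.181 ]
top [412.1 189.7] 161 [ 0.4507 -0.3094  0.181 ]
top [365.5 199.4] 164 [ 0.4285 -0.2041  0.181 ]
side [470.    9.1] 196 [ 0.4133 -1.1651  0.181 ]
side [426.2  22.1] 1612 [ 0.486  -0.9465  0.181 ]
side [288.8 123.3] 74 [ 0.4771 -0.1482  0.181 ]
side [273.  145.2] 100 [ 0.4524 -0.0568  0.181 ]
side [333.6 143.9] 90 [ 0.3529 -0.1325  0.181 ]
side [317.5 168.3] 123 [ 0.3333 -0.0399  0.181 ]
```

View pics/v3.png

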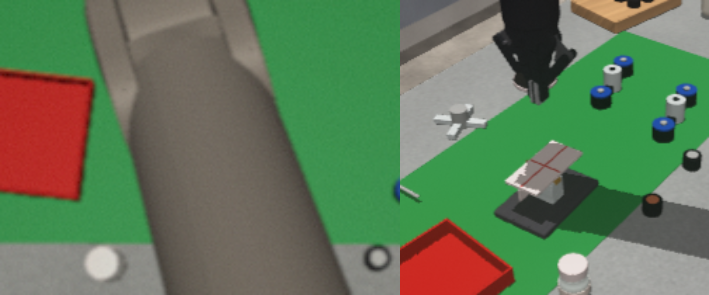

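The gripper closed to zero and the rotor is still in its place, so the grasp failed. I'll find out why before trying again.

```bash
python3 - <<'E'
from h import *
c=camera_info("side"); o=get_obs(); st()
print("tip_reach",tip_reach() if callable(tip_reach) else tip_reach)
pj=lambda P:cv2.projectPoints(np.array(P,float),cv2.Rodrigues(np.array(c["R"]))[0],np.array(c["t"]),np.array(c["K"]),np.array(c["dist_coeffs"]))[0].reshape(-1,2).round(1)
t=o["tcp_pos"]; P=pj([t-[0,0,.008],t,t+[0,0,.011],t+[0,0,.065],[*PAN[:2],.072],[*R2[:2],.044],[*R2[:2],0]]); print(P.tolist())
im=snapshot("side"); v=im[40:240,150:400,::-1]; v=cv2.resize(v,None,fx=3,fy=3,interpolation=cv2.INTER_CUBIC)
for p in P: cv2.circle(v,tuple(int(x) for x in (p-[150,40])*3),3,(0,255,255),-1)
cv2.imwrite("pics/v4.png",v)
E
```

```text
6.11 [0.5038 0.023  0.1699] [-3.141  0.     1.638] F [-0.1  -0.05 -0.55] M [-0.073  0.011 -0.013] w -0.0001
tip_reach 0.008
[[229.5, 162.7], [229.2, 159.4], [228.8, 154.8], [226.6, 131.5], [232.5, 197.4], [325.9, 149.9], [325.0, 164.0]]
```

View pics/v4.png

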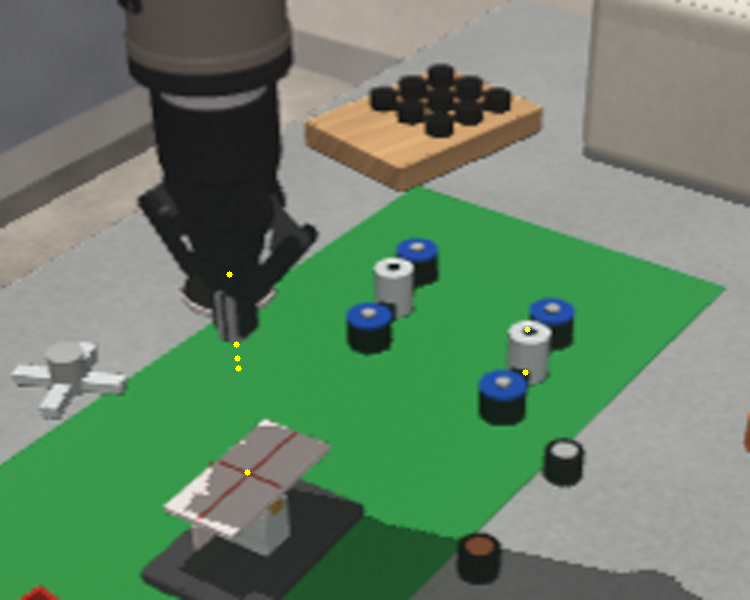

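The real fingertip stands about 15 mm behind the reported TCP, at view pixel (236,340), where the stated figure puts it 8 mm ahead at (238,368). That explains why it closed on top of the hub. I'll confirm by touching the bare mat lightly with the fingers shut.

```bash
python3 - <<'E'
from h import *
p=(.53,-.13,.069); go(p,.06,1); sleep(.15); f0=get_obs()["ft_force"][2]; st()
z=.03; down(p,z,1,.1)
while z>-.03:
    sleep(.05); f=get_obs()["ft_force"][2]
    if f-f0>5: break
    z-=.002; down(p,z,1,.04)
st(f"touch cmd {z}")
down(p,.05,1)
E
```

```text
7.09 [ 0.5308 -0.1288  0.061 ] [3.14  0.    1.642] F [-0.65  0.08  0.43] M [ 0.051 -0.052 -0.041] w -0.0001
touch cmd -0.02200000000000002 15.39 [ 0.5302 -0.13   -0.0204] [3.141e+00 1.000e-03 1.640e+00] F [-12.31   3.24  39.97] M [0.522 2.733 0.019] w -0.0003
```

The touch puts the shut tips about 19.5 mm behind the reported TCP, so the tool reach is 27.5 mm shorter than stated. I'll regrasp with TCP z = −0.010, which keeps the tips about 10 mm above the underside.

```bash
python3 - <<'E'
from h import *
command_gripper(.085)
go(R2,.09,1); down(R2,-.010,1); st("down")
command_gripper(0,60); st("gripped")
if get_obs()["grip_width"]>.03:
    down(R2,.12,1,.15); sleep(.15); st("lifted")
    go(PAN,.12,1); sleep(.1); st("abovepan")
a=snapshot("top");b=snapshot("side")
cv2.imwrite("pics/v5.png",np.hstack([cv2.resize(a[110:250,170:360,::-1],(400,295)),cv2.resize(b[80:290,130:350,::-1],(309,295))]))
for n,im in(("top",a),("side",b)):
    for c,s,l in blobs(blue(im),25): print(n,c.round(1),s,plane(n,[c],.163)[0].round(4))
E
```

```text
down 18.65 [ 0.459  -0.2875 -0.0095] [3.141 0.    1.78 ] F [-0.36 -0.38 -0.83] M [-0.025  0.056  0.008] w 0.0851
gripped 19.17 [ 0.4586 -0.2877 -0.0094] [3.141e+00 1.000e-03 1.780e+00] F [-3.48  0.6  10.56] M [0.216 0.549 0.05 ] w 0.0344
lifted 20.33 [ 0.4581 -0.2872  0.1191] [-3.141e+00 -1.000e-03  1.780e+00] F [ 0.24 -0.28 -2.79] M [-0.005  0.039 -0.022] w 0.0345
abovepan 21.63 [0.5038 0.0226 0.1199] [-3.141  0.     1.638] F [-0.51  1.02 -2.21] M [-0.024  0.051  0.02 ] w 0.035
top [418.3 128.2] 154 [ 0.5968 -0.3313  0.163 ]
top [372.8 140.3] 164 [ 0.568  -0.2255  0.163 ]
side [425.5  22.1] 1584 [ 0.5062 -0.9986  0.163 ]
side [288.7 123.3] 75 [ 0.4949 -0.1736  0.163 ]
side [273.  145.2] 100 [ 0.4694 -0.0792  0.163 ]
side [211.6 181. ] 188 [0.4905 0.0913 0.163 ]
```

View pics/v5.png

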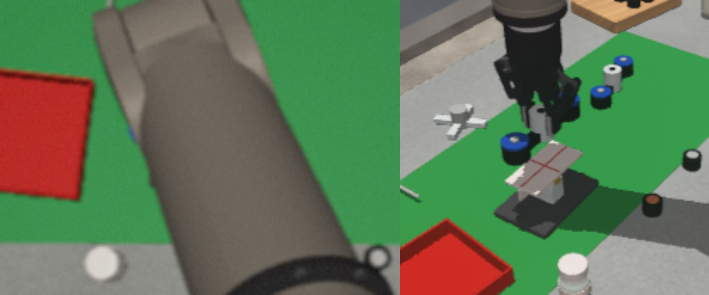

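The rotor is gripped at 35 mm and hangs straight over the pan, with its near cap at crop pixel (515,145). It weighs about 0.2 kg and shows almost no moment. Now I set it down and let go.

```bash
cat >> h.py <<'E'
def panview(name):
    a=snapshot("top");b=snapshot("side"); np.save(f"pics/{name}_t.npy",a);np.save(f"pics/{name}_s.npy",b)
    for c,s,l in blobs(blue(a),25): print("top",c.round(1),s,plane("top",[c],.105)[0].round(4))
    for c,s,l in blobs(blue(b),25): print("side",c.round(1),s,plane("side",[c],.105)[0].round(4))
    cv2.imwrite(f"pics/{name}.png",np.hstack([cv2.resize(a[110:250,200:340,::-1],(390,390)),cv2.resize(b[120:270,160:310,::-1],(390,390))]))
E
python3 - <<'E'
from h import *
down(PAN,.075,1,.12); down(PAN,.0625,1,.03); sleep(.15); st("set")
command_gripper(.085); st("open")
down(PAN,.14,1,.12); go(R1,.09,1); st()
panview("v6")
E
```

```text
set 22.98 [0.5037 0.024  0.0626] [3.142 0.    1.64 ] F [-2.74 -1.23  4.18] M [-0.31   0.388  0.017] w 0.0348
open 23.52 [0.5037 0.0241 0.0625] [3.142 0.    1.64 ] F [ 0.17 -0.11 -0.62] M [ 0.028  0.089 -0.044] w 0.0848
 25.65 [ 0.6155 -0.3051  0.0901] [ 3.141e+00 -1.000e-03  1.836e+00] F [-0.23  0.85  0.17] M [ 0.043 -0.04  -0.016] w 0.0852
top [372.5 140.3] 158 [ 0.5811 -0.2345  0.105 ]
top [291.8 171.3] 176 [ 0.5044 -0.0381  0.105 ]
top [241.7 174.4] 172 [0.4965 0.0834 0.105 ]
side [557.9  15.7] 117 [ 0.1729 -1.5452  0.105 ]
side [420.6  22.1] 1358 [ 0.5806 -1.1589  0.105 ]
side [288.6 123.4] 73 [ 0.5529 -0.2557  0.105 ]
side [272.4 145.3] 93 [ 0.5255 -0.1502  0.105 ]
side [249.1 173.2] 141 [ 0.5001 -0.0312  0.105 ]
side [214.3 203.5] 193 [0.4924 0.09   0.105 ]
```

View pics/v6.png

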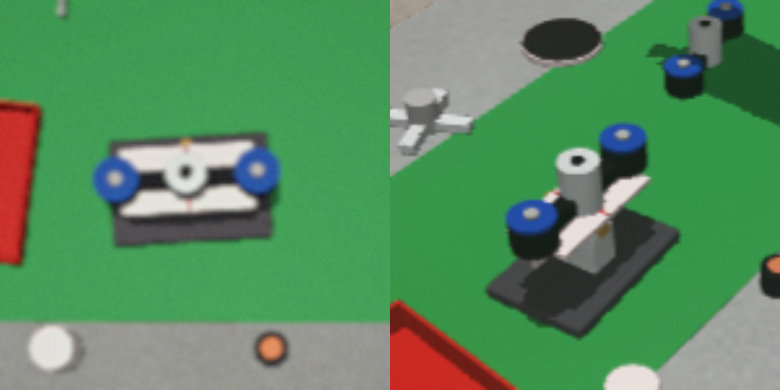

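The pan looks level and the rotor sits centred over the cross. I'll triangulate the cap heights for tilt and take a second look after a wait, while fetching rotor 1.

```bash
python3 - <<'E'
from h import *
def lev(ts,ss):
    A,e1=tri(*[ts[0],ss[0]]);B,e2=tri(ts[1],ss[1]); print("caps",A.round(4),B.round(4),"gap",round(e1,4),round(e2,4),"tilt deg",np.degrees(np.arctan2(B[2]-A[2],np.hypot(*(B-A)[:2]))).round(2))
lev([(291.8,171.3),(241.7,174.4)],[(249.1,173.2),(214.3,203.5)])
down(R1,-.010,1); command_gripper(0,60); st("grip")
assert get_obs()["grip_width"]>.03
down(R1,.10,1,.15); sleep(.2); st("lift"); sleep(.2); st()
a=snapshot("top");b=snapshot("side")
T=[c for c,s,l in blobs(blue(a),60) if c[0]<330]; Sd=[c for c,s,l in blobs(blue(b),60) if c[1]>150 and c[0]<262]
print(np.round(T,1),np.round(Sd,1))
if len(T)==2==len(Sd): lev(sorted(map(tuple,T),reverse=True),sorted(map(tuple,Sd),reverse=True))
E
```

```text
caps [ 0.5057 -0.038   0.0986] [0.4979 0.0842 0.0983] gap 0.0006 0.0009 tilt deg -0.11
grip 27.25 [ 0.6153 -0.3072 -0.0093] [3.141e+00 1.000e-03 1.835e+00] F [-1.71  0.54  6.18] M [0.08  0.322 0.01 ] w 0.0347
lift 28.33 [ 0.6146 -0.3067  0.0989] [-3.141e+00 -1.000e-03  1.835e+00] F [-0.19 -0.06 -3.35] M [-0.07   0.011 -0.027] w 0.0346
 28.53 [ 0.6149 -0.3069  0.0996] [-3.141 -0.     1.835] F [ 0.15  0.17 -3.09] M [-0.113 -0.064 -0.027] w 0.0343
[[291.8 171.4]
 [241.5 174.4]] [[249.1 173.2]
 [214.3 203.4]]
caps [ 0.5056 -0.038   0.0986] [0.4978 0.0846 0.0988] gap 0.0007 0.0006 tilt deg 0.09
```

Pan tilt is about 0° both times (−0.1°, +0.1°), so rotor B, the near one, is sound. The lifted one is about 1 N heavier and shows a moment, which fits the lopsided one. I'll carry it high over the pan to the tray.

```bash
python3 - <<'E'
from h import *
down(R1,.21,1,.2); go(TRAY,.21,1); st("over tray")
down(TRAY,.03,1,.15); down(TRAY,-.0055,1,.05); sleep(.15); st("set")
command_gripper(.066); st("open")
down(TRAY,.21,1,.2); go(R1,.25,1); st()
a=snapshot("top");b=snapshot("side")
for n,im in(("top",a),("side",b)):
    for c,s,l in blobs(blue(im),25): print(n,c.round(1),s)
cv2.imwrite("pics/v7.png",np.hstack([cv2.resize(a[110:250,110:320,::-1],(400,267)),cv2.resize(b[140:360,60:310,::-1],(303,267))]))
np.save("pics/v7t.npy",a)
E
```

```text
over tray 31.48 [0.5176 0.2851 0.2098] [-3.142  0.     1.454] F [-0.32 -1.03 -2.11] M [-0.039 -0.027 -0.033] w 0.0349
set 33.84 [ 0.5165  0.2856 -0.0054] [-3.141e+00  1.000e-03  1.455e+00] F [-7.44 -5.45 12.27] M [-1.004  1.397  0.002] w 0.0342
open 34.25 [ 0.517   0.2861 -0.0056] [-3.142 -0.     1.455] F [0.96 0.3  0.06] M [ 0.018 -0.021  0.032] w 0.0661
 37.63 [ 0.6155 -0.3057  0.25  ] [ 3.141 -0.     1.836] F [-0.99  0.47 -0.38] M [ 0.005 -0.027 -0.017] w 0.0659
top [144. 169.] 143
top [291.8 171.3] 176
top [241.6 174.3] 170
top [190.6 175.1] 151
side [468.   10.8] 110
side [426.2  22.1] 1611
side [249.1 173.2] 141
side [214.3 203.4] 192
side [166.9 265.6] 218
side [111.5 302.6] 273
```

View pics/v7.png

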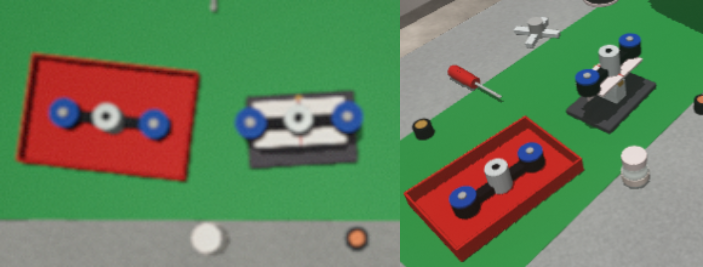

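The rotor lies within the tray walls, hub at crop pixel (107,117), and the pan rotor hasn't moved. One last flatness check, then hand in.

```bash
python3 - <<'E'
from h import *
A,_=tri((190.6,175.1),(166.9,265.6));B,_=tri((144,169),(111.5,302.6));print(A.round(4),B.round(4))
C,_=tri((291.8,171.3),(249.1,173.2));D,_=tri((241.6,174.3),(214.3,203.4));print(C.round(4),D.round(4),((C+D)/2).round(4))
if abs(A[2]-B[2])<.006 and abs(C[2]-D[2])<.004: close_job(); print("closed")
E
```

```text
[0.5063 0.2229 0.0305] [0.5224 0.3448 0.0292]
[ 0.5057 -0.038   0.0986] [0.498  0.0843 0.0987] [0.5018 0.0232 0.0986]
the job is handed in; nothing more can be done
closed
```

The job is done and handed in: the sound rotor is on the pan and the lopsided one is lying flat in the red tray. The clock read 37.6 s of the 72 s allowed at the last look.

- **Test:** I set the nearer rotor on the pan, centred and in line, and let go. The pan stayed level, with cap heights giving −0.1° and then +0.1°, so that rotor is sound and I left it there.
- **Lopsided rotor:** The other one read about 1 N heavier when lifted and showed an off-centre moment. I took it to be the lopsided one from that and by elimination; it was not tried on the pan itself.
- **Last checks:** The pan caps were within 0.1 mm of each other in height. The rotor's centre was about 2 mm (x) and 1 mm (y) from the pan's centre. The tray caps were within 1.3 mm of each other.
- **What disagreed:** My first grasp failed and pressed on the hub top with about 59 N through the fingertips, moving the rotor by 1 mm or less. The fingertips stand about 19.5 mm behind the reported TCP, where the description puts them 8 mm ahead. A touch on the mat, about 40 N through the fingertips, showed this and I corrected for it. Both presses were at the fingertips, not the gripper body, but both were around or above the 40 N body limit.

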